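Put the coffee machine back into service

TASK

Push the loose drip tray up the ramp onto the machine's plate, sliding and never lifting it clear, until it sits flat and square to the machine with its red mark right under the copper spout tip; only then push the orange lever fully over to switch on. Cap the clean cups too: put every blue cup, mouth-down as it is, rim on rim on a white cup of its own so that it stands centred and steady, tipping no cup over. Leave the white cups upright and the jug, jar and tamper where they are; the tray must still be in place at the end.

Things in the scene. Friction and masses are not known exactly. Their poses are not given: they have to be found in the camera images.
- machine: coffee machine, fixed. Origin on the worktop under the middle of the tray's place; x is the way the tray is pushed in, z up. Level aluminium plate, top 7.5 mm up, x -75 to 140, y -120 to 120 mm; dark ramp as wide, from the worktop (x -140) up to it (x -75). Black housing at y -255 to -125 mm: 90 mm tall at x -140 to -20, 270 mm tall at x -20 to 150
- spout_tip (a point): lower end of the copper-tipped drain spout that hangs down over the plate, 60 mm above the worktop (24 mm above the rim of a tray on the plate), at x 15, y -20 mm of the machine; its 14 mm pipe rises straight up to 215 mm, then runs along the machine's -y into the housing
- tray: loose smooth, easily sliding steel drip tray, 140 x 140 mm, open-topped, rim 28 mm high all round, walls 8 mm and floor 5 mm thick, 0.36 to 0.63 kg. Origin under the centre of its underside; at home its x points along the machine's x. Starts on the worktop in front of the ramp, turned up to 0.3 rad
- tray_mark (a point): centre of the red disc (30 mm across) on the tray's floor, at x 15, y -20 mm of the tray, 5 mm above its underside
- power (a joint): orange toggle lever on top of the low part of the black housing: 0 leaning to the machine's -x (off), 1.0 leaning to the machine's +x (on); it turns about the machine's y and stays where it is left
- power_tip (a point): tip of the orange lever, which is 80 mm long; pushing it towards the machine's +x by about 77 mm switches on
- board: fixed wooden board 230 x 230 mm, 12 mm thick, origin under its centre; the white cups stand on it
- mat: fixed black rubber mat 230 x 230 mm, 6 mm thick, origin under its centre; the blue cups stand on it
- blue1: blue ceramic cup without handle standing mouth-down on the mat, 62 mm tall, 64 mm across at the rim (below) and 56 mm at the foot (above), wall 6 mm, 0.16 kg. Origin at the centre of the rim plane (its lowest point as it stands), z up towards the foot. Two to four blue cups are there; absent ones read None
- blue2: blue ceramic cup without handle standing mouth-down on the mat, 62 mm tall, 64 mm across at the rim (below) and 56 mm at the foot (above), wall 6 mm, 0.16 kg. Origin at the centre of the rim plane (its lowest point as it stands), z up towards the foot. Two to four blue cups are there; absent ones read None
- blue3: blue ceramic cup without handle standing mouth-down on the mat, 62 mm tall, 64 mm across at the rim (below) and 56 mm at the foot (above), wall 6 mm, 0.16 kg. Origin at the centre of the rim plane (its lowest point as it stands), z up towards the foot. Two to four blue cups are there; absent ones read None
- blue4: blue ceramic cup without handle standing mouth-down on the mat, 62 mm tall, 64 mm across at the rim (below) and 56 mm at the foot (above), wall 6 mm, 0.16 kg. Origin at the centre of the rim plane (its lowest point as it stands), z up towards the foot. Two to four blue cups are there; absent ones read None
- white1: white ceramic cup without handle standing mouth-up on the board, 62 mm tall, 56 mm across at the foot and 64 mm at the rim, wall 6 mm, 0.18 kg. Origin at the centre of its underside, z up
- white1_rim (a point): centre of the mouth of white1, level with its rim, 62 mm above its underside
- white2: white ceramic cup without handle standing mouth-up on the board, 62 mm tall, 56 mm across at the foot and 64 mm at the rim, wall 6 mm, 0.18 kg. Origin at the centre of its underside, z up
- white2_rim (a point): centre of the mouth of white2, level with its rim, 62 mm above its underside
- white3: white ceramic cup without handle standing mouth-up on the board, 62 mm tall, 56 mm across at the foot and 64 mm at the rim, wall 6 mm, 0.18 kg. Origin at the centre of its underside, z up
- white3_rim (a point): centre of the mouth of white3, level with its rim, 62 mm above its underside
- white4: white ceramic cup without handle standing mouth-up on the board, 62 mm tall, 56 mm across at the foot and 64 mm at the rim, wall 6 mm, 0.18 kg. Origin at the centre of its underside, z up
- white4_rim (a point): centre of the mouth of white4, level with its rim, 62 mm above its underside
- jug: steel milk jug, 76 mm across, 100 mm tall, bystander; origin under its centre
- jar: amber glass jar, 80 mm across, 110 mm tall, bystander; origin under its centre
- tamper: dark steel tamper, 58 mm across, 85 mm tall, bystander; origin under its centre
There are look-alikes about, which are no part of the job. Leave any pink or purple look-alike of the blue2 alone.

How it is judged:
By the outcome, as a careful person would: the job done as asked, in the order asked, and still so for the second after the job is handed in, with the robot touching nothing.
Of blue1, blue2, blue3, blue4 only 2 to 4 are there at a start; the rules pass over those that are not, and their reading is None.
At some moment in a run one of tray may be knocked a few centimetres aside while the robot is not near it.
It also fails if it takes over 210 s, if anything falls off the work surface, if the arm or the gripper's body presses on something with over 40 N, if the wrist force passes 120 N, or if a joint passes its speed limit or range.

ROBOT

A 6-joint arm with a two-finger parallel gripper is mounted at the origin on the work surface. World frame = base frame: x ahead of the robot, y to its left, z up, the work surface at z = 0. Lengths are in mm, angles in rad, forces in N, time in s.
With the tool pointing down it reaches from about 275 to 825 mm from the base axis. Payload 5.2 kg.
Tool frame: the origin (TCP) lies at the very end of the fingers, on their centre line; the grasp point (between the pads) lies bot.pinch_z behind it (bot.pinch_z is the distance from the TCP to the grasp point, in mm); z points along the fingers, y is the line along which they close (so a half turn about z gives the same grasp; the last joint's range is limited). The gripper opens to 93 mm and grips with 3 to 60 N. Pads are 15 mm wide; open, the fingers measure 128 mm over their backs; the gripper's body (75 mm by 188 mm) begins 65 mm behind the grasp point.
Start: joints at [1.032, 0.259, 1.535, -0, 1.348, -0.203], TCP at [181.217, 519.293, 218.653] pointing down, gripper open.
Joint ranges: [-3.14, 3.14], [-0.91, 2.08], [0.19, 2.58], [-1.22, 4.36], [0.22, 2.71], [-3.12, 3.12]. Speed limits (rad/s): [2.57, 2.57, 3.14, 3.14, 3.14, 3.14].

INTERFACE

Orientations are given as a unit quaternion [w, x, y, z].
In Python, from station import bot gives the robot as it stands.
- The arm moves only by the tool jog_arm, never from a script. Its argument "moves" is a list of rows, each an object with "linear": the shift along the world's x, y, z in units of 0.5 m (1.0 is 0.5 m), a list of three; "twist": the turn, a rotation vector about the world's x, y, z in units of 90 degrees (1.0 is 90 degrees), a list of three. In form: [{"linear": [x, y, z], "twist": [ax, ay, az]}, ...]. A call has 1 to 8 rows; each row is the pose to reach, as a shift and turn from the pose commanded when the call began; what a row does not reach only later rows make up. A row lasts 1/10 s, in which the tool goes at most 50 mm and 8.59 degrees, less where a joint would pass 70% of its speed; a pose out of reach is approached as far as the arm can. A call with a number of a shift or a turn outside -1 to 1 is refused whole. A call with a gripper value outside its range is refused whole. "grip" is the opening, from 0 (shut) to 1 (fully open), set as the call begins (left out, the last holds). The fingers move at their own pace and stop on an object; "squeeze" is the grip in N (left out, the last holds). Time passes only in rows, so rows that repeat a pose let the fingers close. It gives the time, the measured TCP pose, the force, the opening and the grip force at its end, in the units of the state.
- bot.read_state(): the state, without advancing time (a new reading comes with each control period).
- bot.get_image(name): name is "side" or "top"; returns the picture (384x512x3 uint8, red, green, blue); there is no depth.
- bot.get_calibration(name): a dict with "intrinsics" (3x3 intrinsics, pixels), "k1" (the pictures are not rectified: a ray, as slopes to the right and down, at radius r is drawn at 1 + k1 r^2 times it, then the intrinsics apply), "R" (3x3) and "t" (3): a world point X has camera coordinates R X + t. Camera axes: x right, y down, z forward; pixel columns grow to the right and rows downward; lengths in mm; the calibration is good to about 2 mm. A picture is of the moment at which its call begins. get_calibration takes no time and is no camera call.
- bot.job_done(): hands the job in; it is judged then, once.
The state is a dict: "clock": time; "joints": joint angles; "joint_vel": joint speeds; "joint_efforts": joint torques, N m; "ee_pos": TCP position; "ee_rot": TCP orientation; "wrist_force": force on the tool from outside, world axes, zero at the start; "torque": the same for the moment, N m; "width": opening from 0.0 (shut) to 1.0 (fully open); "gripper_force": force on a finger pad.
Only numpy, scipy, OpenCV 4.12 (cv2) and the standard library are available. Lean on these libraries where they do the work, as an engineer would, in place of code of your own. Each camera call takes 0.05 s, during which the arm holds its last target. There are 200 camera calls.

## Working session

There is one attempt and no reset: what is moved stays moved. The work goes in short steps, Python scripts to look and compute and a tool call to move; the robot and the scene stay as the last step left them, time stands still between calls to the robot, and variables do not carry over. Pictures are saved under pics/ and viewed, at most 14 in all, crops included, and the job is handed in when it is done.

Besides the shell and the picture viewer there is one more tool, called after "Emit:" as name(argument=value, ...), one argument or row to a line, values as JSON. jog_arm: Moves the arm, as the interface text tells. Shifts and turns lie within -1 to 1; 1 stands for 0.5 m of shift or 90 degrees of turn. Its arguments: {"type":"object","properties":{"moves":{"type":"array"},"grip":{"type":"number"},"squeeze":{"type":"number"}},"required":["moves"]}

```bash
ls; mkdir -p pics
python3 - <<'E'
from station import bot
import cv2
for n in("top","side"):
    im=bot.get_image(n); cv2.imwrite(f"pics/{n}0.png",cv2.resize(im[:,:,::-1],(800,600),interpolation=cv2.INTER_CUBIC))
    print(n,bot.get_calibration(n))
print(bot.pinch_z,bot.read_state())
E
```

```text
pics
top {'intrinsics': array([[490.03563601,   0.        , 245.78725093],
       [  0.        , 490.03563601, 188.4985609 ],
       [  0.        ,   0.        ,   1.        ]]), 'k1': -0.1841455754406725, 'R': array([[ 0.01383032, -0.99977892, -0.01583796],
       [-0.99799602, -0.01282406, -0.06196365],
       [ 0.06174684,  0.0166632 , -0.99795274]]), 't': array([ 109.09895309,  548.95691528, 1725.98588102])}
side {'intrinsics': array([[467.5912656 ,   0.        , 260.93968495],
       [  0.        , 467.5912656 , 192.65270225],
       [  0.        ,   0.        ,   1.        ]]), 'k1': -0.10370518287061362, 'R': array([[-0.98480858, -0.1734922 ,  0.00724661],
       [-0.09501999,  0.50350073, -0.85875387],
       [ 0.14533843, -0.84639676, -0.51233707]]), 't': array([ 571.50679634,  112.66727167, 1622.39363373])}
18.8 {'clock': 0.1, 'joints': array([ 1.03219060e+00,  2.59261649e-01,  1.53589860e+00,  9.81732015e-07,
        1.34799659e+00, -2.02788331e-01]), 'joint_vel': array([-0.00152805, -0.00135923, -0.00334645,  0.00136105,  0.00027542,
        0.00084256]), 'joint_efforts': array([ 1.71573563e-03, -4.38212264e+01, -2.84645462e+01,  7.20256870e-02,
        3.63231904e-02, -1.78480326e-05]), 'ee_pos': array([180.98119818, 518.88970199, 217.93551059]), 'ee_rot': array([-2.83770402e-04,  1.67120880e-01,  9.85936103e-01, -7.28793895e-04]), 'wrist_force': array([-0.49987167, -0.39406382,  0.58625085]), 'torque': array([-0.01615104, -0.00192399, -0.03195963]), 'gripper_force': 0.0, 'width': 1.0015445818791608}
```

View pics/top0.png

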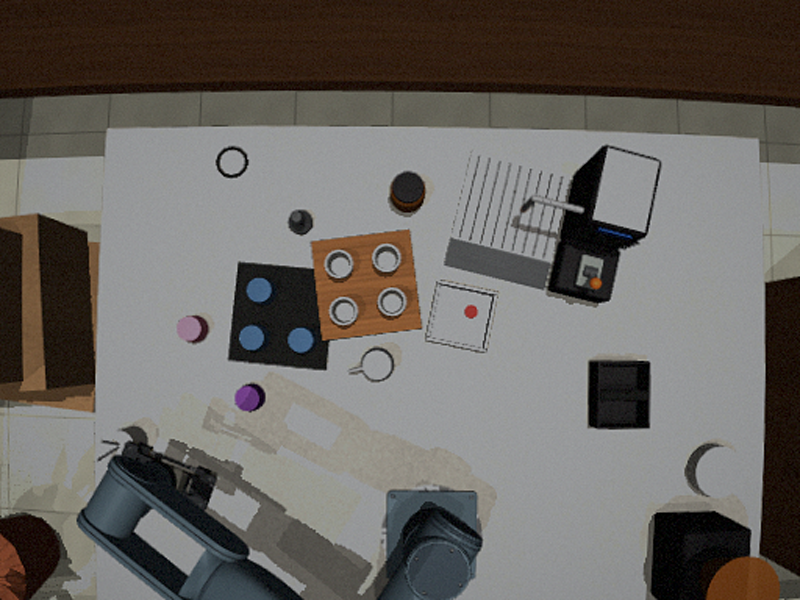

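View pics/side0.png

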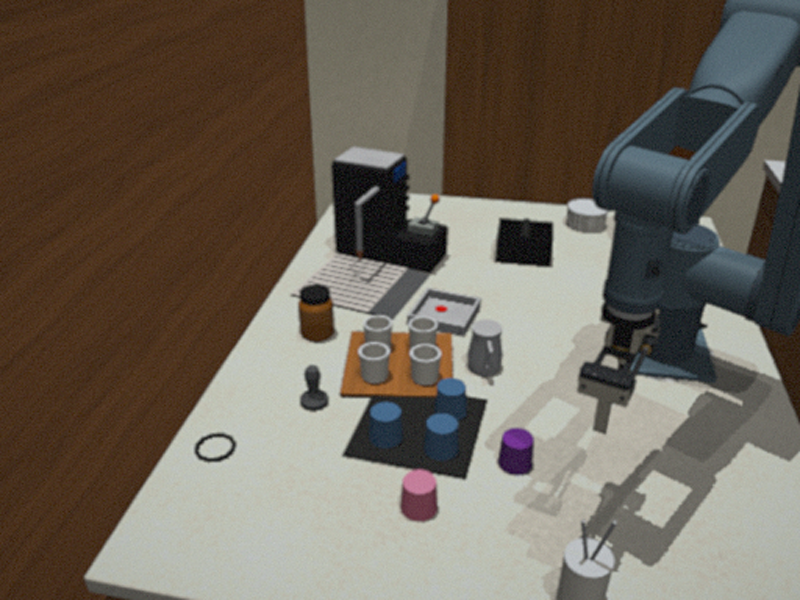

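```bash
cat > h.py <<'E'
from station import bot
import cv2, numpy as np
from scipy.optimize import brentq
C={n:bot.get_calibration(n) for n in("top","side")}
def ray(n,u,v):
    c=C[n];K=c["intrinsics"];p=np.array([(u-K[0,2])/K[0,0],(v-K[1,2])/K[1,1]]);q=p.copy()
    for _ in range(30): q=p/(1+c["k1"]*(q@q))
    return c["R"].T@np.array([*q,1.]), -c["R"].T@c["t"]
def w(n,u,v,z):
    d,o=ray(n,u,v); return o+d*(z-o[2])/d[2]
def px(n,X):
    c=C[n];K=c["intrinsics"];x=c["R"]@np.array(X,float)+c["t"];q=x[:2]/x[2];q=q*(1+c["k1"]*(q@q))
    return np.array([K[0,0]*q[0]+K[0,2],K[1,1]*q[1]+K[1,2]])
def crop(im,x0,y0,x1,y1,s,name):
    c=cv2.resize(im[y0:y1,x0:x1,::-1],None,fx=s,fy=s,interpolation=cv2.INTER_CUBIC)
    for k in range((x0+9)//10*10,x1,10): cv2.line(c,(int((k-x0+.5)*s),0),(int((k-x0+.5)*s),8 if k%50 else 20),(0,255,0),1)
    for k in range((y0+9)//10*10,y1,10): cv2.line(c,(0,int((k-y0+.5)*s)),(8 if k%50 else 20,int((k-y0+.5)*s)),(0,255,0),1)
    cv2.imwrite(name,c)
def blobs(m,amin):
    n,l,s,c=cv2.connectedComponentsWithStats(m.astype(np.uint8))
    return [(c[i].round(2),s[i]) for i in range(1,n) if s[i][4]>=amin]
E
python3 - <<'E'
from h import *
im=bot.get_image("top"); 
crop(im,265,85,430,235,4,"pics/m1.png"); crop(im,140,130,290,245,5,"pics/c1.png")
hsv=cv2.cvtColor(im,cv2.COLOR_RGB2HSV)
sub=np.zeros(im.shape[:2],bool);sub[150:250,140:290]=1
b=(hsv[...,0]>100)&(hsv[...,0]<118)&(hsv[...,1]>90)&sub
for c,s in blobs(b,40): print("blue",c,s, w("top",*c,55).round(1))
r=((hsv[...,0]<6)|(hsv[...,0]>174))&(hsv[...,1]>140)
r[:, :270]=0;r[240:]=0;r[:,330:]=0
for c,s in blobs(r,15): print("red",c,s, w("top",*c,5).round(1))
E
```

```text
blue [166.59 185.89] [157 178  21  17 257] [550.8 393.9  55. ]
blue [161.94 215.52] [153 207  20  18 261] [446.6 408.1  55. ]
blue [192.94 217.11] [184 209  20  18 252] [442.9 298.6  55. ]
red [301.07 199.13] [298 196   7   8  45] [512.6 -82.    5. ]
```

View pics/m1.png

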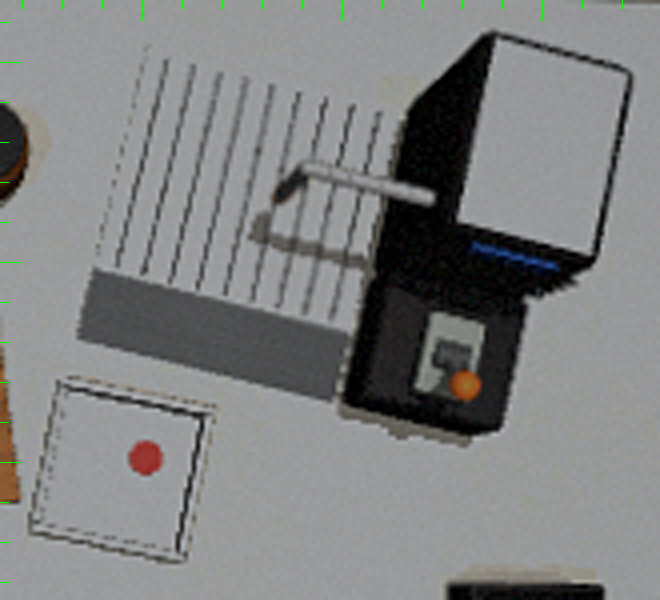

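View pics/c1.png

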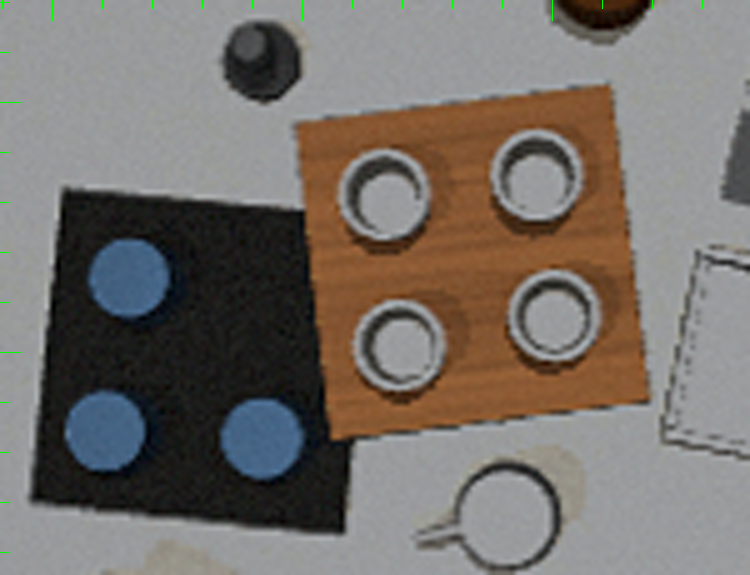

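Run:
```python
from h import *
from scipy.optimize import least_squares
def o(p,s,x0,y0): return np.array([(p[0]+.5)/s-.5+x0,(p[1]+.5)/s-.5+y0])
M=lambda p:o(p,4,265,85); Cc=lambda p:o(p,5,140,130)
def fit(pts,P,x0):
    def X(q,m): c,s=np.cos(q[2]),np.sin(q[2]); return [q[0]+c*m[0]-s*m[1],q[1]+s*m[0]+c*m[1],m[2]]
    f=lambda q:np.concatenate([px("top",X(q,m))-p for m,p in zip(pts,P)])
    r=least_squares(f,x0,x_scale=[10,10,.1],loss="soft_l1");print(r.x.round(3),f(r.x).round(1));return r.x,X
mp=[(-140,120,0),(-140,-120,0),(-75,120,7.5),(140,120,7.5),(-20,-125,270),(-20,-255,270),(150,-125,270),(150,-255,270),(-140,-125,90),(-140,-255,90)]
P=[(78,338),(338,400),(93,268),(147,47),(457,222),(597,257),(495,33),(632,75),(345,405),(500,430)]
q,X=fit(mp,[M(p) for p in P],[650,-150,-.2])
print("spout",X(q,(15,-20,60)))
tp=[(70,70,28),(70,-70,28),(-70,-70,28),(-70,70,28)]
t,_=fit(tp,[M(p) for p in[(60,380),(213,405),(187,562),(30,533)]],[500,-60,-.2])
c,s=np.cos(t[2]),np.sin(t[2]);print("mark pred",t[0]+c*15+s*20,t[1]+s*15-c*20)
R=np.array([[np.cos(q[2]),np.sin(q[2])],[-np.sin(q[2]),np.cos(q[2])]])
print("tray in machine",R@(t[:2]-q[:2]),t[2]-q[2])
print("lever guess",w("top",*M((465,385)),150), X(q,(-80-38,-190,150)))
for p in[(129,277),(106,431),(262,438)]:print("blue",w("top",*Cc(p),68).round(1))
for p in[(385,195),(537,175),(400,344),(554,315)]:print("white",w("top",*Cc(p),74).round(1))
for n,p,z in[("jug",(507,517),100),("pinkish?",(0,0),0)]:print(n,w("top",*Cc(p),z).round(1))
print("jar",w("top",262,122,110),"tamper",w("top",*Cc((262,62)),30))
```

```text
[ 7.28376e+02 -1.67500e+02 -2.31000e-01] [-0.5  0.2 -1.2  0.7  0.1  0.1  0.3 -1.2 -4.2  2.1  0.4  3.7 -2.6 -2.3
  2.1 -2.3  3.4 -1.9  0.7  0.9]
spout [np.float64(738.4043676237733), np.float64(-190.40048202483183), 60]
[ 5.00988e+02 -5.93550e+01 -1.65000e-01] [-0.4 -0.5  0.2  0.3 -0.  -0.   0.2  0.2]
mark pred 512.4927381061452 -81.55039396973973
tray in machine [-246.09380319   53.27757888] 0.06545305667132337
lever guess [ 570.44750805 -334.66183476  150.        ] [np.float64(570.0515206896999), np.float64(-325.4794179445097), 150]
blue [553.  395.8  68. ]
blue [445.5 409.6  68. ]
blue [442.5 300.3  68. ]
white [611.6 217.4  74. ]
white [626.8 112.4  74. ]
white [508.7 205.2  74. ]
white [530.   99.4  74. ]
jug [391.6 129.1 100. ]
pinkish? [760.6 510.3   0. ]
jar [769.61194227  62.73569439 110.        ] tamper [710.77656196 310.8212549   30.        ]
```

Run:
```python
from h import *
crop(bot.get_image("side"),180,90,315,220,4.5,"pics/s1.png")
crop(bot.get_image("top"),280,115,405,195,6,"pics/m2.png")
```

```text
(no output)
```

View pics/s1.png

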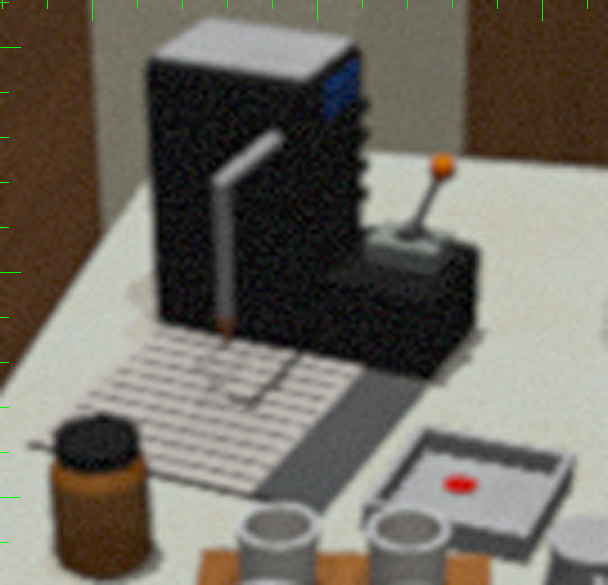

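View pics/m2.png

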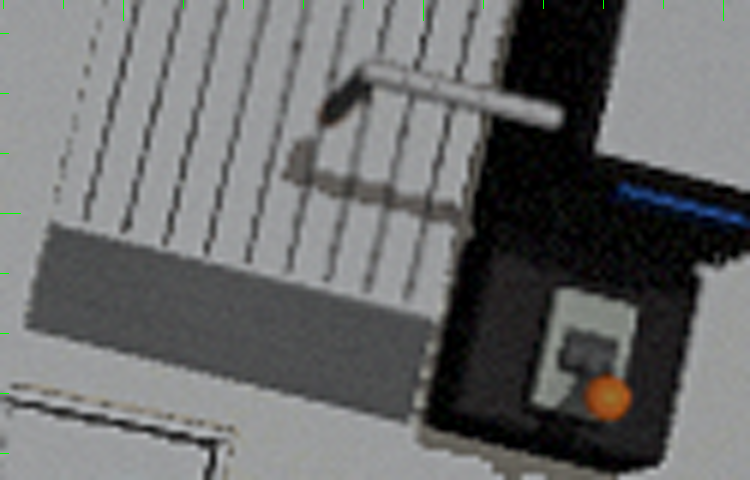

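Run:
```python
from h import *
from scipy.optimize import least_squares
def o(p,s,x0,y0): return np.array([(p[0]+.5)/s-.5+x0,(p[1]+.5)/s-.5+y0])
T=lambda p:o(p,6,280,115); S=lambda p:o(p,4.5,180,90)
D=[("top",(-140,120,0),T((25,328))),("top",(-140,-120,0),T((417,421))),("top",(-75,120,7.5),T((48,222))),("top",(-75,-120,7.5),T((437,320))),
("top",(15,-20,60),T((325,120))),("side",(15,-20,60),S((227,333))),("side",(-140,-120,0),S((425,377))),("side",(15,-20,215),S((222,182))),("top",(15,-20,215),T((368,70)))]
def X(q,m): c,s=np.cos(q[2]),np.sin(q[2]); return np.array([q[0]+c*m[0]-s*m[1],q[1]+s*m[0]+c*m[1],m[2]])
f=lambda q:np.concatenate([px(n,X(q,m))-p for n,m,p in D])
r=least_squares(f,[728,-167,-.23],x_scale=[10,10,.1],loss="soft_l1");q=r.x;print(q.round(3));print(f(q).reshape(-1,2).round(1))
print("spout",X(q,(15,-20,60)))
# lever tip: triangulate
d1,o1=ray("top",*T((608,398)));d2,o2=ray("side",*S((442,166)))
A=np.stack([d1,-d2],1);ab=np.linalg.lstsq(A,o2-o1,rcond=None)[0];print("tip",o1+d1*ab[0],o2+d2*ab[1])
tip=o1+d1*ab[0];R=np.array([[np.cos(q[2]),np.sin(q[2])],[-np.sin(q[2]),np.cos(q[2])]]);print("tip in machine",R@(tip[:2]-q[:2]))
t=np.array([501,-59.4]);print("tray in m",R@(t-q[:2]),-.165-q[2])
for x in(-145,-225,-300):print(x,X(q,(x,0,0)))
print("red side", w("side",*S((461,485)),5))
```

```text
[ 7.29437e+02 -1.67681e+02 -2.20000e-01]
[[ 0.2  0.2]
 [-0.6  0.1]
 [ 0.6  0.2]
 [ 0.3 -0.7]
 [-0.1 -0.3]
 [-0.1  2.7]
 [ 0.9  2.4]
 [-0.1  0.2]
 [ 0.5 -0.2]]
spout [ 739.69961292 -190.47731264   60.        ]
tip [ 567.16404514 -324.62740685  188.76446809] [ 569.62160517 -324.35380565  188.89212618]
tip in machine [-124.01809835 -188.63789093]
tray in m [-246.58877069   55.69730607] 0.05549463785482278
-145 [ 587.94755752 -135.96755499    0.        ]
-225 [ 509.88440669 -118.47057001    0.        ]
-300 [ 436.70020279 -102.0671466     0.        ]
red side [514.00173499 -82.73279682   5.        ]
```

Emit:
jog_arm(
  moves=[
    {"linear":[0.528,-0.22,-0.14],"twist":[0,0,0]},
    {"linear":[0.528,-0.22,-0.14],"twist":[0,0,0]},
    {"linear":[0.528,-0.22,-0.14],"twist":[0,0,0]},
    {"linear":[0.528,-0.22,-0.14],"twist":[0,0,0]},
    {"linear":[0.528,-0.22,-0.14],"twist":[0,0,0]},
    {"linear":[0.528,-0.22,-0.14],"twist":[0,0,0]},
    {"linear":[0.528,-0.22,-0.14],"twist":[0,0,0]},
    {"linear":[0.528,-0.22,-0.14],"twist":[0,0,0]},
  ],
  grip=1,
  squeeze=15,
)

```text
clock: 1.05
ee_pos: [445.7, 408.5, 147.8]
ee_rot: [-0.001, 0.168, 0.986, -0.0]
wrist_force: [0.1, -0.2, -0.2]
width: 1.001
gripper_force: 0.0
```

Emit:
jog_arm(
  moves=[
    {"linear":[0,0,-0.08],"twist":[0,0,0]},
    {"linear":[0,0,-0.16],"twist":[0,0,0]},
    {"linear":[0,0,-0.22],"twist":[0,0,0]},
    {"linear":[0,0,-0.242],"twist":[0,0,0]},
    {"linear":[0,0,-0.242],"twist":[0,0,0]},
  ],
  grip=1,
)

```text
clock: 1.55
ee_pos: [443.2, 409.5, 26.7]
ee_rot: [-0.001, 0.166, 0.986, -0.001]
wrist_force: [0.0, 0.4, -0.3]
width: 1.0
gripper_force: 0.0
```

Emit:
jog_arm(
  moves=[
    {"linear":[0,0,0],"twist":[0,0,0]},
    {"linear":[0,0,0],"twist":[0,0,0]},
    {"linear":[0,0,0],"twist":[0,0,0]},
    {"linear":[0,0,0],"twist":[0,0,0]},
    {"linear":[0,0,0],"twist":[0,0,0]},
    {"linear":[0,0,0],"twist":[0,0,0]},
  ],
  grip=0.4,
  squeeze=15,
)

```text
clock: 2.15
ee_pos: [445.8, 409.7, 28.6]
ee_rot: [0.001, 0.167, 0.986, 0.001]
wrist_force: [-0.5, 0.0, 6.0]
width: 0.657
gripper_force: 14.9
```

Emit:
jog_arm(
  moves=[
    {"linear":[0,0,0.06],"twist":[0,0,0]},
    {"linear":[0,0,0.15],"twist":[0,0,0]},
    {"linear":[0,0,0.24],"twist":[0,0,0]},
    {"linear":[0.02,-0.08,0.26],"twist":[0,0,0]},
    {"linear":[0.04,-0.15,0.26],"twist":[0,0,0]},
    {"linear":[0.07,-0.23,0.26],"twist":[0,0,0]},
    {"linear":[0.1,-0.32,0.26],"twist":[0,0,0]},
    {"linear":[0.127,-0.408,0.26],"twist":[0,0,0]},
  ],
)

```text
clock: 2.95
ee_pos: [508.6, 203.5, 157.2]
ee_rot: [-0.0, 0.167, 0.986, -0.0]
wrist_force: [-0.3, 0.8, -1.0]
width: 0.66
gripper_force: 14.6
```

Emit:
jog_arm(
  moves=[
    {"linear":[0,0,-0.02],"twist":[0,0,0]},
    {"linear":[0,0,-0.05],"twist":[0,0,0]},
    {"linear":[0,0,-0.08],"twist":[0,0,0]},
    {"linear":[0,0,-0.1],"twist":[0,0,0]},
    {"linear":[0,0,-0.112],"twist":[0,0,0]},
    {"linear":[0,0,-0.112],"twist":[0,0,0]},
    {"linear":[0,0,-0.112],"twist":[0,0,0]},
    {"linear":[0,0,-0.112],"twist":[0,0,0]},
  ],
)

```text
clock: 3.75
ee_pos: [509.2, 205.6, 102.3]
ee_rot: [0.001, 0.167, 0.986, 0.0]
wrist_force: [-0.1, -0.1, -1.2]
width: 0.657
gripper_force: 14.6
```

Run:
```python
from h import *
crop(bot.get_image("side"),200,180,320,300,4.5,"pics/p1.png")
```

```text
(no output)
```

View pics/p1.png

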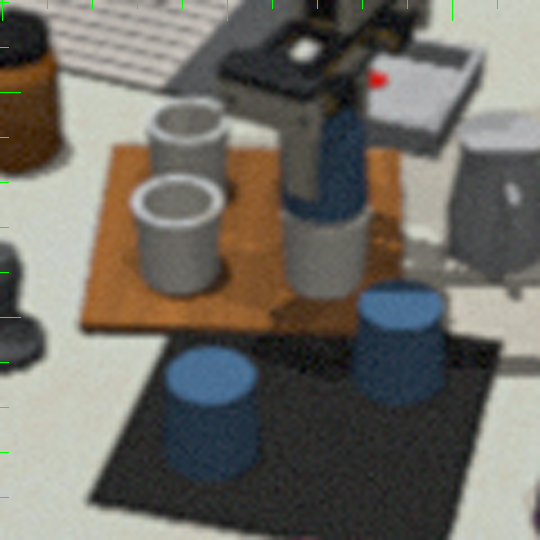

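The side crop shows the blue cup (centre about column 325) directly over the near-right white cup (326), just above its rim.

Emit:
jog_arm(
  moves=[
    {"linear":[0,0,-0.006],"twist":[0,0,0]},
    {"linear":[0,0,-0.011],"twist":[0,0,0]},
    {"linear":[0,0,-0.013],"twist":[0,0,0]},
    {"linear":[0,0,-0.013],"twist":[0,0,0]},
    {"linear":[0,0,-0.013],"twist":[0,0,0]},
  ],
)

```text
clock: 4.3
ee_pos: [509.2, 205.4, 96.6]
ee_rot: [0.001, 0.167, 0.986, 0.0]
wrist_force: [-2.6, -0.8, 8.9]
width: 0.657
gripper_force: 15.0
```

Emit:
jog_arm(
  moves=[
    {"linear":[0,0,0],"twist":[0,0,0]},
    {"linear":[0,0,0],"twist":[0,0,0]},
    {"linear":[0,0,0],"twist":[0,0,0]},
    {"linear":[0,0,0],"twist":[0,0,0]},
    {"linear":[0,0,0.04],"twist":[0,0,0]},
    {"linear":[0,0,0.1],"twist":[0,0,0]},
    {"linear":[0,0,0.16],"twist":[0,0,0]},
    {"linear":[0,0,0.16],"twist":[0,0,0]},
  ],
  grip=1,
)

```text
clock: 5.1
ee_pos: [511.4, 205.9, 179.3]
ee_rot: [0.004, 0.167, 0.986, 0.001]
wrist_force: [0.6, -0.3, -0.5]
width: 1.001
gripper_force: 0.0
```

Emit:
jog_arm(
  moves=[
    {"linear":[-0.05,0.07,0],"twist":[0,0,0]},
    {"linear":[-0.1,0.14,0],"twist":[0,0,0]},
    {"linear":[-0.132,0.19,-0.02],"twist":[0,0,0]},
    {"linear":[-0.132,0.19,-0.1],"twist":[0,0,0]},
    {"linear":[-0.132,0.19,-0.18],"twist":[0,0,0]},
    {"linear":[-0.132,0.19,-0.25],"twist":[0,0,0]},
    {"linear":[-0.132,0.19,-0.297],"twist":[0,0,0]},
    {"linear":[-0.132,0.19,-0.297],"twist":[0,0,0]},
  ],
)

```text
clock: 5.9
ee_pos: [439.3, 298.9, 22.6]
ee_rot: [-0.004, 0.167, 0.986, -0.002]
wrist_force: [-1.1, -0.3, 0.7]
width: 0.996
gripper_force: 0.0
```

Emit:
jog_arm(
  moves=[
    {"linear":[0,0,0],"twist":[0,0,0]},
    {"linear":[0,0,0],"twist":[0,0,0]},
    {"linear":[0,0,0],"twist":[0,0,0]},
    {"linear":[0,0,0],"twist":[0,0,0]},
    {"linear":[0,0,0],"twist":[0,0,0]},
    {"linear":[0,0,0],"twist":[0,0,0]},
  ],
  grip=0.4,
)

```text
clock: 6.5
ee_pos: [443.4, 300.5, 27.8]
ee_rot: [0.001, 0.167, 0.986, 0.0]
wrist_force: [0.1, -1.0, 7.3]
width: 0.679
gripper_force: 15.2
```

Emit:
jog_arm(
  moves=[
    {"linear":[0,0,0.08],"twist":[0,0,0]},
    {"linear":[0,0,0.17],"twist":[0,0,0]},
    {"linear":[0,0,0.26],"twist":[0,0,0]},
    {"linear":[0,0,0.3],"twist":[0,0,0]},
    {"linear":[0.04,-0.09,0.3],"twist":[0,0,0]},
    {"linear":[0.08,-0.18,0.3],"twist":[0,0,0]},
    {"linear":[0.12,-0.27,0.3],"twist":[0,0,0]},
    {"linear":[0.15,-0.35,0.3],"twist":[0,0,0]},
  ],
)

```text
clock: 7.3
ee_pos: [518.3, 123.4, 176.7]
ee_rot: [0.0, 0.167, 0.986, -0.0]
wrist_force: [0.6, -0.2, -2.1]
width: 0.68
gripper_force: 14.9
```

Emit:
jog_arm(
  moves=[
    {"linear":[0.0246,-0.0518,0],"twist":[0,0,0]},
    {"linear":[0.0246,-0.0518,-0.04],"twist":[0,0,0]},
    {"linear":[0.0246,-0.0518,-0.08],"twist":[0,0,0]},
    {"linear":[0.0246,-0.0518,-0.12],"twist":[0,0,0]},
    {"linear":[0.0246,-0.0518,-0.145],"twist":[0,0,0]},
    {"linear":[0.0246,-0.0518,-0.15],"twist":[0,0,0]},
    {"linear":[0.0246,-0.0518,-0.15],"twist":[0,0,0]},
    {"linear":[0.0246,-0.0518,-0.15],"twist":[0,0,0]},
  ],
)

```text
clock: 8.1
ee_pos: [530.7, 99.5, 102.5]
ee_rot: [0.001, 0.167, 0.986, 0.0]
wrist_force: [-0.3, -0.8, -2.0]
width: 0.678
gripper_force: 14.9
```

Emit:
jog_arm(
  moves=[
    {"linear":[0,0,-0.006],"twist":[0,0,0]},
    {"linear":[0,0,-0.011],"twist":[0,0,0]},
    {"linear":[0,0,-0.013],"twist":[0,0,0]},
    {"linear":[0,0,-0.013],"twist":[0,0,0]},
    {"linear":[0,0,-0.013],"twist":[0,0,0]},
  ],
)

```text
clock: 8.6
ee_pos: [530.4, 99.4, 95.9]
ee_rot: [0.001, 0.167, 0.986, 0.0]
wrist_force: [-2.0, 0.5, 6.6]
width: 0.681
gripper_force: 15.1
```

Emit:
jog_arm(
  moves=[
    {"linear":[0,0,0],"twist":[0,0,0]},
    {"linear":[0,0,0],"twist":[0,0,0]},
    {"linear":[0,0,0],"twist":[0,0,0]},
    {"linear":[0,0,0],"twist":[0,0,0]},
    {"linear":[0,0,0.04],"twist":[0,0,0]},
    {"linear":[0,0,0.1],"twist":[0,0,0]},
    {"linear":[0,0,0.16],"twist":[0,0,0]},
    {"linear":[0,0,0.16],"twist":[0,0,0]},
  ],
  grip=1,
)

```text
clock: 9.4
ee_pos: [532.7, 99.4, 179.3]
ee_rot: [0.004, 0.167, 0.986, 0.001]
wrist_force: [-0.7, 0.3, 0.6]
width: 0.998
gripper_force: 0.0
```

Emit:
jog_arm(
  moves=[
    {"linear":[0.01,0.09,0],"twist":[0,0,0]},
    {"linear":[0.02,0.18,0],"twist":[0,0,0]},
    {"linear":[0.025,0.27,0],"twist":[0,0,0]},
    {"linear":[0.03,0.36,0],"twist":[0,0,0]},
    {"linear":[0.035,0.45,0],"twist":[0,0,0]},
    {"linear":[0.04,0.54,0],"twist":[0,0,0]},
    {"linear":[0.046,0.593,0],"twist":[0,0,0]},
    {"linear":[0.046,0.593,-0.06],"twist":[0,0,0]},
  ],
)

```text
clock: 10.2
ee_pos: [554.7, 401.2, 147.5]
ee_rot: [0.003, 0.165, 0.986, 0.003]
wrist_force: [0.4, 0.5, -0.4]
width: 1.0
gripper_force: 0.0
```

Emit:
jog_arm(
  moves=[
    {"linear":[0,0,-0.06],"twist":[0,0,0]},
    {"linear":[0,0,-0.13],"twist":[0,0,0]},
    {"linear":[0,0,-0.2],"twist":[0,0,0]},
    {"linear":[0,0,-0.236],"twist":[0,0,0]},
    {"linear":[0,0,-0.236],"twist":[0,0,0]},
    {"linear":[0,0,-0.236],"twist":[0,0,0]},
    {"linear":[0,0,-0.236],"twist":[0,0,0]},
  ],
)

```text
clock: 10.9
ee_pos: [554.0, 396.4, 28.6]
ee_rot: [0.001, 0.167, 0.986, 0.001]
wrist_force: [0.5, -0.1, 0.3]
width: 1.001
gripper_force: 0.0
```

Emit:
jog_arm(
  moves=[
    {"linear":[0,0,0],"twist":[0,0,0]},
    {"linear":[0,0,0],"twist":[0,0,0]},
    {"linear":[0,0,0],"twist":[0,0,0]},
    {"linear":[0,0,0],"twist":[0,0,0]},
    {"linear":[0,0,0],"twist":[0,0,0]},
    {"linear":[0,0,0],"twist":[0,0,0]},
  ],
  grip=0.4,
)

```text
clock: 11.5
ee_pos: [553.1, 395.9, 27.4]
ee_rot: [0.0, 0.167, 0.986, 0.0]
wrist_force: [-0.5, -1.1, 1.4]
width: 0.648
gripper_force: 14.8
```

Emit:
jog_arm(
  moves=[
    {"linear":[0,0,0.08],"twist":[0,0,0]},
    {"linear":[0,0,0.17],"twist":[0,0,0]},
    {"linear":[0,0,0.26],"twist":[0,0,0]},
    {"linear":[0.03,-0.08,0.26],"twist":[0,0,0]},
    {"linear":[0.06,-0.17,0.26],"twist":[0,0,0]},
    {"linear":[0.09,-0.26,0.26],"twist":[0,0,0]},
    {"linear":[0.117,-0.34,0.26],"twist":[0,0,0]},
    {"linear":[0.117,-0.357,0.26],"twist":[0,0,0]},
  ],
)

```text
clock: 12.3
ee_pos: [613.1, 212.6, 156.6]
ee_rot: [0.0, 0.169, 0.986, -0.001]
wrist_force: [-0.3, 0.6, -1.3]
width: 0.646
gripper_force: 14.6
```

Emit:
jog_arm(
  moves=[
    {"linear":[0,0,-0.02],"twist":[0,0,0]},
    {"linear":[0,0,-0.05],"twist":[0,0,0]},
    {"linear":[0,0,-0.08],"twist":[0,0,0]},
    {"linear":[0,0,-0.1],"twist":[0,0,0]},
    {"linear":[0,0,-0.112],"twist":[0,0,0]},
    {"linear":[0,0,-0.112],"twist":[0,0,0]},
    {"linear":[0,0,-0.112],"twist":[0,0,0]},
  ],
)

```text
clock: 13.0
ee_pos: [611.6, 218.0, 101.4]
ee_rot: [0.0, 0.167, 0.986, 0.0]
wrist_force: [0.0, 0.7, -2.1]
width: 0.648
gripper_force: 14.6
```

Emit:
jog_arm(
  moves=[
    {"linear":[0,0,-0.006],"twist":[0,0,0]},
    {"linear":[0,0,-0.01],"twist":[0,0,0]},
    {"linear":[0,0,-0.012],"twist":[0,0,0]},
    {"linear":[0,0,-0.012],"twist":[0,0,0]},
    {"linear":[0,0,-0.012],"twist":[0,0,0]},
  ],
)

```text
clock: 13.5
ee_pos: [611.7, 217.4, 95.6]
ee_rot: [0.0, 0.167, 0.986, 0.0]
wrist_force: [-1.0, -0.1, 1.3]
width: 0.645
gripper_force: 14.7
```

Emit:
jog_arm(
  moves=[
    {"linear":[0,0,-0.003],"twist":[0,0,0]},
    {"linear":[0,0,-0.003],"twist":[0,0,0]},
  ],
)

```text
clock: 13.7
ee_pos: [611.8, 217.4, 95.4]
ee_rot: [0.001, 0.167, 0.986, 0.0]
wrist_force: [-3.6, -0.8, 8.8]
width: 0.647
gripper_force: 15.0
```

Emit:
jog_arm(
  moves=[
    {"linear":[0,0,0],"twist":[0,0,0]},
    {"linear":[0,0,0],"twist":[0,0,0]},
    {"linear":[0,0,0],"twist":[0,0,0]},
    {"linear":[0,0,0],"twist":[0,0,0]},
    {"linear":[0,0,0.04],"twist":[0,0,0]},
    {"linear":[0,0,0.1],"twist":[0,0,0]},
    {"linear":[0,0,0.17],"twist":[0,0,0]},
    {"linear":[0,0,0.24],"twist":[0,0,0]},
  ],
  grip=1,
)

```text
clock: 14.5
ee_pos: [611.2, 217.3, 214.3]
ee_rot: [-0.001, 0.167, 0.986, -0.0]
wrist_force: [1.0, 1.3, -0.4]
width: 1.001
gripper_force: 0.0
```

Emit:
jog_arm(
  moves=[
    {"linear":[0,0.09,0],"twist":[0,0,0]},
    {"linear":[0,0.18,0],"twist":[0,0,0]},
    {"linear":[0,0.27,0],"twist":[0,0,0]},
    {"linear":[0,0.36,0],"twist":[0,0,0]},
    {"linear":[0,0.4,0],"twist":[0,0,0]},
    {"linear":[0,0.4,0],"twist":[0,0,0]},
  ],
)

```text
clock: 15.1
ee_pos: [610.3, 420.8, 212.4]
ee_rot: [-0.001, 0.165, 0.986, 0.0]
wrist_force: [-0.7, -1.1, 1.2]
width: 0.999
gripper_force: 0.0
```

Run:
```python
from h import *
t=bot.get_image("top");s=bot.get_image("side")
crop(t,195,125,330,235,5.5,"pics/t3.png"); crop(s,190,150,320,275,4.8,"pics/s3.png")
```

```text
(no output)
```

View pics/t3.png

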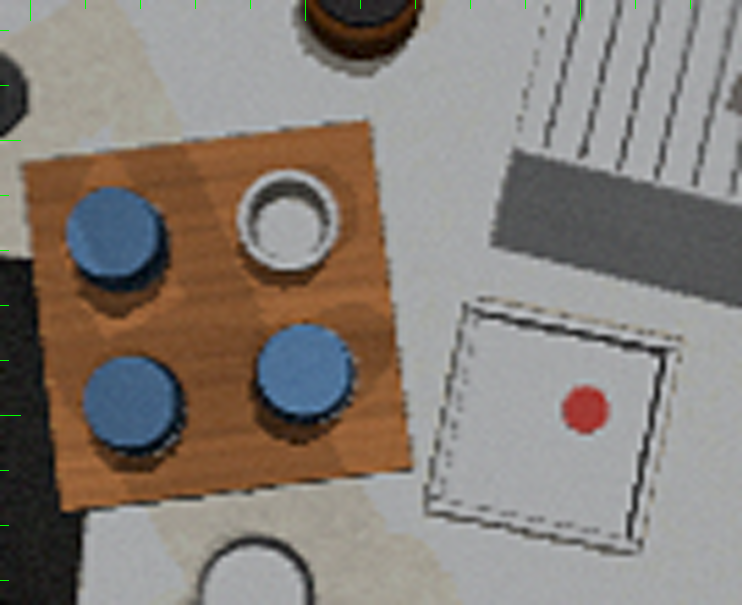

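View pics/s3.png

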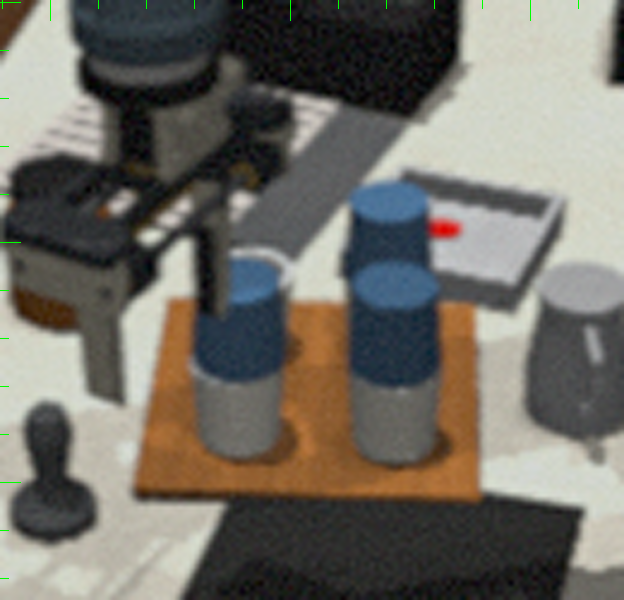

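Top and side crops show three blue cups stacked centred on the white cups and the tray unmoved (mark at crop (585,410)). On to the tray.

Emit:
jog_arm(
  moves=[
    {"linear":[-0.04,-0.09,0],"twist":[0,0,-0.09]},
    {"linear":[-0.07,-0.18,0],"twist":[0,0,-0.18]},
    {"linear":[-0.1,-0.27,0],"twist":[0,0,-0.27]},
    {"linear":[-0.13,-0.36,0],"twist":[0,0,-0.36]},
    {"linear":[-0.17,-0.45,0],"twist":[0,0,-0.45]},
    {"linear":[-0.2,-0.54,0],"twist":[0,0,-0.54]},
    {"linear":[-0.23,-0.62,0],"twist":[0,0,-0.6]},
    {"linear":[-0.23,-0.62,0],"twist":[0,0,-0.6]},
  ],
  grip=0.5,
)

```text
clock: 16.0
ee_pos: [494.5, 101.9, 214.1]
ee_rot: [0.0, 0.6, 0.8, -0.001]
wrist_force: [0.0, -0.2, 0.1]
width: 0.501
gripper_force: 0.0
```

Emit:
jog_arm(
  moves=[
    {"linear":[-0.04,-0.09,0],"twist":[0,0,-0.09]},
    {"linear":[-0.08,-0.18,0],"twist":[0,0,-0.18]},
    {"linear":[-0.1,-0.27,0],"twist":[0,0,-0.25]},
    {"linear":[-0.121,-0.312,-0.05],"twist":[0,0,-0.292]},
    {"linear":[-0.121,-0.312,-0.14],"twist":[0,0,-0.292]},
    {"linear":[-0.121,-0.312,-0.22],"twist":[0,0,-0.292]},
    {"linear":[-0.121,-0.312,-0.267],"twist":[0,0,-0.292]},
    {"linear":[-0.121,-0.312,-0.267],"twist":[0,0,-0.292]},
  ],
)

```text
clock: 16.8
ee_pos: [433.3, -48.2, 77.6]
ee_rot: [-0.003, 0.764, 0.646, -0.002]
wrist_force: [-0.6, -0.2, 0.3]
width: 0.499
gripper_force: 0.0
```

Run:
```python
from h import *
print(bot.read_state()["joints"])
t=bot.get_image("top")
crop(t,230,150,350,240,6,"pics/t4.png")
```

```text
[-3.67733967e-01  2.16784904e-01  1.98274429e+00 -3.45767885e-05
  9.48553180e-01 -2.00703337e-01]
```

View pics/t4.png

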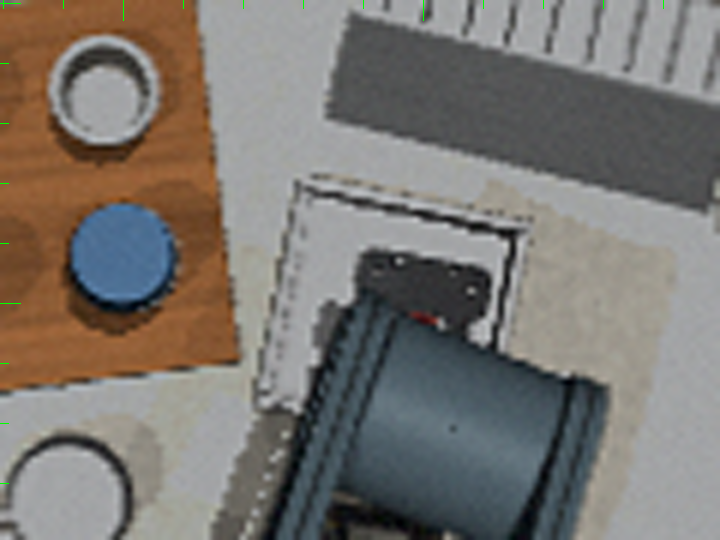

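The tray is where it was, with the gripper hovering over its near wall. Descend, grip the near wall lightly, align it and slide.

Emit:
jog_arm(
  moves=[
    {"linear":[0,0,-0.05],"twist":[0,0,0]},
    {"linear":[0,0,-0.1],"twist":[0,0,0]},
    {"linear":[0,0,-0.13],"twist":[0,0,0]},
    {"linear":[0,0,-0.139],"twist":[0,0,0]},
    {"linear":[0,0,-0.139],"twist":[0,0,0]},
    {"linear":[0,0,-0.139],"twist":[0,0,0]},
  ],
)

```text
clock: 17.45
ee_pos: [437.3, -49.1, 12.0]
ee_rot: [0.001, 0.763, 0.646, 0.001]
wrist_force: [0.2, -0.3, 0.1]
width: 0.499
gripper_force: 0.0
```

Emit:
jog_arm(
  moves=[
    {"linear":[0,0,0],"twist":[0,0,0]},
    {"linear":[0,0,0],"twist":[0,0,0]},
    {"linear":[0,0,0],"twist":[0,0,0]},
    {"linear":[0,0,0],"twist":[0,0,0]},
    {"linear":[0,0,0],"twist":[0,0,0]},
    {"linear":[0,0,0],"twist":[0,0,0]},
    {"linear":[0,0,0],"twist":[0,0,0]},
    {"linear":[0,0,0],"twist":[0,0,0]},
  ],
  grip=0,
  squeeze=10,
)

```text
clock: 18.25
ee_pos: [436.6, -48.9, 10.8]
ee_rot: [0.0, 0.763, 0.646, 0.0]
wrist_force: [1.4, -0.2, -0.0]
width: 0.087
gripper_force: 10.0
```

Emit:
jog_arm(
  moves=[
    {"linear":[0.005,-0.016,0],"twist":[0,0,-0.005]},
    {"linear":[0.01,-0.032,0],"twist":[0,0,-0.01]},
    {"linear":[0.016,-0.048,0],"twist":[0,0,-0.015]},
    {"linear":[0.021,-0.064,0],"twist":[0,0,-0.02]},
    {"linear":[0.027,-0.08,0],"twist":[0,0,-0.025]},
    {"linear":[0.032,-0.098,0],"twist":[0,0,-0.03]},
    {"linear":[0.0386,-0.1156,0],"twist":[0,0,-0.035]},
    {"linear":[0.0386,-0.1156,0],"twist":[0,0,-0.035]},
  ],
)

```text
clock: 19.05
ee_pos: [454.5, -106.6, 10.5]
ee_rot: [-0.001, 0.781, 0.625, -0.001]
wrist_force: [-2.3, -0.2, 4.6]
width: 0.128
gripper_force: 10.2
```

```bash
cat >> h.py <<'E'
Q=np.array([729.44,-167.68,-.220])
def W2M(p):
    c,s=np.cos(Q[2]),np.sin(Q[2]); return np.array([[c,s],[-s,c]])@(np.array(p[:2])-Q[:2])
def mark(z=5,n="top"):
    im=bot.get_image(n);h=cv2.cvtColor(im,cv2.COLOR_RGB2HSV)
    r=((h[...,0]<6)|(h[...,0]>174))&(h[...,1]>140); r[:,:200]=0;r[:,360:]=0;r[240:]=0;r[:60]=0
    for c,s in blobs(r,8): X=w(n,*c,z);print(n,c,s[2:],X.round(1),"tray at",W2M(X).round(1)-[15,-20])
E
python3 - <<'E'
from h import *
mark();mark(5,"side")
E
python3 - <<'E'
from h import *
print({k:v for k,v in bot.read_state().items() if k in("wrist_force","width","torque","ee_pos")})
t=bot.get_image("top");s=bot.get_image("side")
a=cv2.resize(t[140:235,250:350],None,fx=4,fy=4,interpolation=cv2.INTER_CUBIC);b=cv2.resize(s[140:235,230:330],None,fx=4,fy=4,interpolation=cv2.INTER_CUBIC)
cv2.imwrite("pics/ts5.png",np.hstack([a,b])[:,:,::-1])
E
```

```text
{'ee_pos': array([ 454.55937196, -106.56543026,   10.59969516]), 'wrist_force': array([-3.37671544, -1.45536379,  4.70200436]), 'torque': array([-0.25927689,  0.53070671,  0.17324585]), 'width': 0.1250609504049257}
```

View pics/ts5.png

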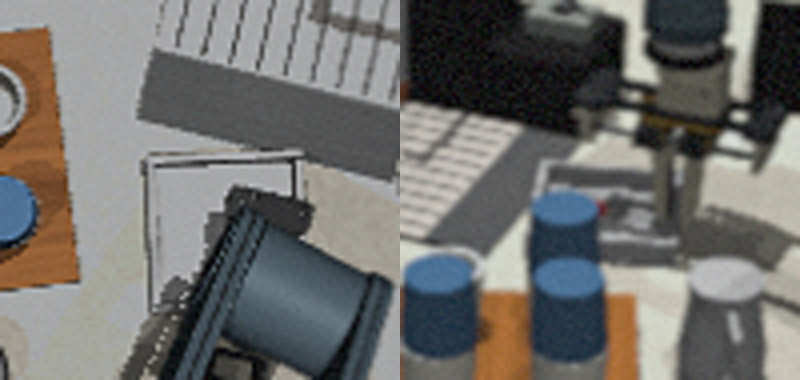

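The view shows the tray swung about 15° in the light grip (front edge nearly horizontal at rows 152–157, right corner at the ramp foot). Back off and squeeze harder to square it.

Emit:
jog_arm(
  moves=[
    {"linear":[-0.01,0.002,0],"twist":[0,0,0]},
    {"linear":[-0.02,0.004,0],"twist":[0,0,0]},
    {"linear":[-0.03,0.0066,0],"twist":[0,0,0]},
    {"linear":[-0.03,0.0066,0],"twist":[0,0,0]},
    {"linear":[-0.03,0.0066,0],"twist":[0,0,0]},
  ],
  squeeze=25,
)

```text
clock: 19.75
ee_pos: [439.4, -102.7, 10.5]
ee_rot: [-0.001, 0.781, 0.625, -0.0]
wrist_force: [-1.4, 0.1, 2.3]
width: 0.085
gripper_force: 25.0
```

Emit:
jog_arm(
  moves=[
    {"linear":[0,0,0],"twist":[0,0,0]},
    {"linear":[0,0,0],"twist":[0,0,0]},
    {"linear":[0,0,0],"twist":[0,0,0]},
    {"linear":[0,0,0],"twist":[0,0,0]},
    {"linear":[0,0,0],"twist":[0,0,0]},
  ],
  squeeze=45,
)

```text
clock: 20.25
ee_pos: [440.2, -103.0, 10.5]
ee_rot: [-0.0, 0.781, 0.625, -0.0]
wrist_force: [-3.4, -0.1, 2.5]
width: 0.085
gripper_force: 45.0
```

Run:
```python
from h import *
mark();mark(5,"side")
```

```text
side [283.57 190.14] [ 6  3 14] [ 515.5 -137.3    5. ] tray at [-230.4    3. ]
```

Emit:
jog_arm(
  moves=[
    {"linear":[0,0,0],"twist":[0,0,0]},
    {"linear":[0,0,0],"twist":[0,0,0]},
    {"linear":[0,0,0.02],"twist":[0,0,0]},
    {"linear":[0,0,0.08],"twist":[0,0,0]},
    {"linear":[0,0,0.16],"twist":[0,0,0.09]},
    {"linear":[-0.03,0.01,0.16],"twist":[0,0,0.18]},
    {"linear":[-0.0756,0.017,0.16],"twist":[0,0,0.27]},
    {"linear":[-0.0756,0.017,0.16],"twist":[0,0,0.36]},
  ],
  grip=0.4,
  squeeze=15,
)

```text
clock: 21.15
ee_pos: [400.6, -93.8, 91.5]
ee_rot: [-0.0, 0.573, 0.82, -0.0]
wrist_force: [-0.1, 0.2, 0.4]
width: 0.396
gripper_force: 0.0
```

Emit:
jog_arm(
  moves=[
    {"linear":[0,0,0],"twist":[0,0,0.09]},
    {"linear":[0,0,0],"twist":[0,0,0.18]},
    {"linear":[0,0,0],"twist":[0,0,0.27]},
    {"linear":[0,0,0],"twist":[0,0,0.36]},
    {"linear":[0,0,0],"twist":[0,0,0.45]},
    {"linear":[0,0,0],"twist":[0,0,0.54]},
    {"linear":[0,0,0],"twist":[0,0,0.64]},
    {"linear":[0,0,0],"twist":[0,0,0.64]},
  ],
  grip=1,
)

```text
clock: 21.95
ee_pos: [403.1, -94.9, 91.5]
ee_rot: [0.001, 0.11, 0.994, -0.0]
wrist_force: [-1.1, 0.4, 0.1]
width: 0.993
gripper_force: 0.0
```

Run:
```python
from h import *
s=bot.read_state();print(s["joints"],s["ee_pos"],s["ee_rot"])
from scipy.spatial.transform import Rotation as R
q=s["ee_rot"];y=R.from_quat([q[1],q[2],q[3],q[0]]).as_matrix()[:,1];print(np.degrees(np.arctan2(y[1],y[0])))
mark();mark(5,"side")
```

```text
[-5.02064050e-01  1.54136263e-01  2.02071934e+00  5.59212021e-05
  9.64997903e-01 -1.85341293e+00] [403.1074524  -94.88221585  91.455042  ] [ 8.12293056e-04  1.09519455e-01  9.93984272e-01 -3.11231429e-04]
77.42474393710856
top [315.94 198.83] [ 8  8 48] [ 514.4 -135.5    5. ] tray at [-231.9    4.5]
side [283.5 190. ] [ 6  3 14] [ 515.9 -138.3    5. ] tray at [-229.8    2.1]
```

Emit:
jog_arm(
  moves=[
    {"linear":[0,0,-0.08],"twist":[0,0,0]},
    {"linear":[0,0,-0.14],"twist":[0,0,0]},
    {"linear":[0,0,-0.155],"twist":[0,0,0]},
    {"linear":[0,0,-0.155],"twist":[0,0,0]},
    {"linear":[0.03,-0.0067,-0.155],"twist":[0,0,0]},
    {"linear":[0.05,-0.0112,-0.155],"twist":[0,0,0]},
    {"linear":[0.07,-0.0157,-0.155],"twist":[0,0,0]},
    {"linear":[0.09,-0.0201,-0.155],"twist":[0,0,0]},
  ],
)

```text
clock: 22.85
ee_pos: [447.8, -104.6, 13.8]
ee_rot: [-0.0, 0.11, 0.994, 0.0]
wrist_force: [-4.9, 0.8, 1.3]
width: 0.998
gripper_force: 1.8
```

Emit:
jog_arm(
  moves=[
    {"linear":[0.025,-0.0056,0],"twist":[0,0,0]},
    {"linear":[0.05,-0.0112,0],"twist":[0,0,0]},
    {"linear":[0.075,-0.0168,0],"twist":[0,0,0]},
    {"linear":[0.1,-0.0224,0],"twist":[0,0,0]},
    {"linear":[0.125,-0.028,0],"twist":[0,0,0]},
    {"linear":[0.15,-0.0336,0],"twist":[0,0,0]},
    {"linear":[0.17,-0.038,0],"twist":[0,0,0]},
    {"linear":[0.185,-0.0414,0],"twist":[0,0,0]},
  ],
)

```text
clock: 23.65
ee_pos: [540.7, -125.4, 13.2]
ee_rot: [-0.0, 0.11, 0.994, 0.0]
wrist_force: [-4.0, 1.0, 2.0]
width: 0.998
gripper_force: 1.9
```

Run:
```python
from h import *
print(W2M(bot.read_state()["ee_pos"]));mark(8);mark(8,"side")
```

```text
[-1.93448471e+02  2.62268178e-02]
top [324.56 164.89] [4 3 9] [ 636.8 -165.8    8. ] tray at [-105.8    1.6]
side [255.43 182.86] [ 6  3 14] [ 632.1 -167.9    8. ] tray at [-109.9   -1.4]
```

Emit:
jog_arm(
  moves=[
    {"linear":[0.02,-0.0045,0],"twist":[0,0,0]},
    {"linear":[0.045,-0.01,0],"twist":[0,0,0]},
    {"linear":[0.07,-0.0157,0],"twist":[0,0,0]},
    {"linear":[0.095,-0.0212,0],"twist":[0,0,0]},
    {"linear":[0.12,-0.0268,0],"twist":[0,0,0]},
    {"linear":[0.14,-0.0313,0],"twist":[0,0,0]},
    {"linear":[0.16,-0.0358,0],"twist":[0,0,0]},
    {"linear":[0.17,-0.038,0],"twist":[0,0,0]},
  ],
)

```text
clock: 24.55
ee_pos: [626.0, -144.7, 13.2]
ee_rot: [0.0, 0.11, 0.994, -0.0]
wrist_force: [-3.4, 0.0, 2.0]
width: 1.001
gripper_force: 1.8
```

Run:
```python
from h import *
print(W2M(bot.read_state()["ee_pos"]));mark(12.5);mark(12.5,"side")
```

```text
[-1.05954840e+02 -1.04158876e-01]
side [236.09 178.36] [ 5  3 11] [ 713.5 -181.6   12.5] tray at [-27.5   3. ]
```

Emit:
jog_arm(
  moves=[
    {"linear":[0.01,-0.0022,0],"twist":[0,0,0]},
    {"linear":[0.02,-0.0045,0],"twist":[0,0,0]},
    {"linear":[0.03,-0.0067,0],"twist":[0,0,0]},
    {"linear":[0.037,-0.0083,0],"twist":[0,0,0]},
    {"linear":[0.043,-0.0096,0],"twist":[0,0,0]},
    {"linear":[0.043,-0.0096,0],"twist":[0,0,0]},
  ],
)

```text
clock: 25.25
ee_pos: [647.3, -149.4, 13.1]
ee_rot: [0.001, 0.11, 0.994, -0.0]
wrist_force: [-0.4, 0.4, -0.3]
width: 0.998
gripper_force: 0.3
```

Emit:
jog_arm(
  moves=[
    {"linear":[-0.06,0.013,0],"twist":[0,0,0]},
    {"linear":[-0.12,0.027,0.05],"twist":[0,0,0]},
    {"linear":[-0.2,0.045,0.1],"twist":[0,0,0]},
    {"linear":[-0.28,0.063,0.15],"twist":[0,0,0]},
    {"linear":[-0.32,0.072,0.2],"twist":[0,0,0]},
    {"linear":[-0.32,0.072,0.2],"twist":[0,0,0]},
  ],
)

```text
clock: 25.85
ee_pos: [486.8, -113.4, 116.7]
ee_rot: [0.003, 0.11, 0.994, -0.001]
wrist_force: [0.2, -0.3, -0.4]
width: 1.001
gripper_force: 0.0
```

Run:
```python
from h import *
mark(12.5);mark(12.5,"side")
t=bot.get_image("top");s=bot.get_image("side")
a=cv2.resize(t[100:190,280:360],None,fx=5,fy=5,interpolation=cv2.INTER_CUBIC);b=cv2.resize(s[110:200,195:275],None,fx=5,fy=5,interpolation=cv2.INTER_CUBIC)
cv2.imwrite("pics/ts6.png",np.hstack([a,b])[:,:,::-1])
```

```text
top [327.5 117. ] [ 8  7 44] [ 811.3 -176.2   12.5] tray at [66.8 29.5]
side [211.73 176.55] [ 6  2 11] [ 813.5 -178.    12.5] tray at [69.3 28.2]
```

View pics/ts6.png

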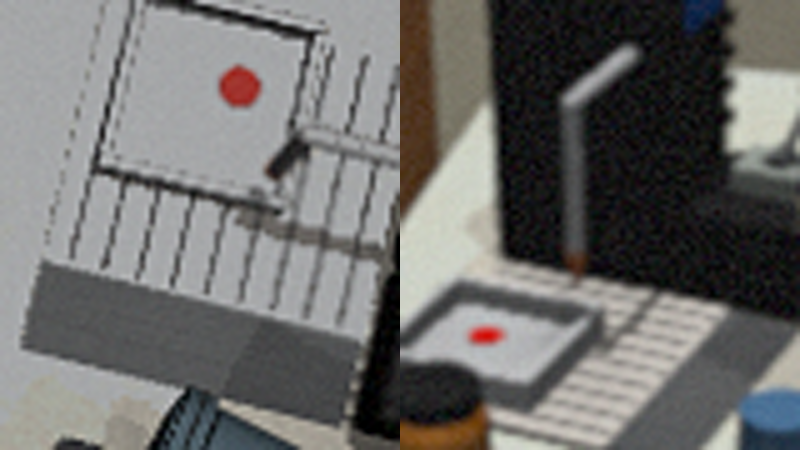

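The tray got knocked: it now lies flat on the plate but too far in and left (mark crop (240,87), spout tip about (272,172)). I'll grip its near wall firmly and slide it back.

Emit:
jog_arm(
  moves=[
    {"linear":[0.004,0.02,0],"twist":[0,0,-0.09]},
    {"linear":[0.01,0.045,0],"twist":[0,0,-0.18]},
    {"linear":[0.015,0.07,0],"twist":[0,0,-0.27]},
    {"linear":[0.02,0.09,0],"twist":[0,0,-0.36]},
    {"linear":[0.025,0.11,0],"twist":[0,0,-0.45]},
    {"linear":[0.03,0.13,0],"twist":[0,0,-0.54]},
    {"linear":[0.034,0.15,0],"twist":[0,0,-0.63]},
    {"linear":[0.034,0.15,0],"twist":[0,0,-0.72]},
  ],
  grip=0.4,
)

```text
clock: 26.85
ee_pos: [504.1, -37.1, 111.5]
ee_rot: [-0.001, 0.628, 0.779, -0.0]
wrist_force: [0.4, -0.8, 0.6]
width: 0.409
gripper_force: 0.0
```

Emit:
jog_arm(
  moves=[
    {"linear":[0,0,0],"twist":[0,0,-0.09]},
    {"linear":[0.05,-0.011,0],"twist":[0,0,-0.18]},
    {"linear":[0.13,-0.029,0],"twist":[0,0,-0.27]},
    {"linear":[0.22,-0.049,0],"twist":[0,0,-0.28]},
    {"linear":[0.31,-0.07,0],"twist":[0,0,-0.28]},
    {"linear":[0.4,-0.09,0],"twist":[0,0,-0.28]},
    {"linear":[0.4888,-0.1098,0],"twist":[0,0,-0.28]},
    {"linear":[0.4888,-0.1098,0],"twist":[0,0,-0.28]},
  ],
)

```text
clock: 27.65
ee_pos: [752.4, -94.7, 107.3]
ee_rot: [-0.001, 0.781, 0.625, -0.0]
wrist_force: [0.1, 0.6, -0.6]
width: 0.397
gripper_force: 0.0
```

Run:
```python
from h import *
s=bot.read_state();print(s["joints"].round(2),s["ee_pos"],s["ee_rot"],W2M(s["ee_pos"]));mark(12.5);mark(12.5,"side")
for p in[(298.9,134.3),(335.9,142.3),(345,106.9)]: print(W2M(w("top",*p,35.5)))
```

```text
[-0.27  0.71  1.08  0.    1.35 -0.05] [752.39119489 -94.65195407 107.29307862] [-5.36786305e-04  7.81017301e-01  6.24509056e-01 -3.55197104e-04] [ 6.46112961 76.27651436]
side [211.73 176.55] [ 6  2 11] [ 813.5 -178.    12.5] tray at [69.3 28.2]
[-9.11134399 97.92166911]
[ -6.16040082 -37.11723515]
[127.62504793 -41.97894979]
```

Emit:
jog_arm(
  moves=[
    {"linear":[0,0,0],"twist":[0,0,0]},
    {"linear":[0,0,-0.05],"twist":[0,0,0]},
    {"linear":[0,0,-0.1],"twist":[0,0,0]},
    {"linear":[0,0,-0.15],"twist":[0,0,0]},
    {"linear":[0,0,-0.18],"twist":[0,0,0]},
    {"linear":[0,0,-0.189],"twist":[0,0,0]},
    {"linear":[0,0,-0.189],"twist":[0,0,0]},
    {"linear":[0,0,-0.189],"twist":[0,0,0]},
  ],
)

```text
clock: 28.55
ee_pos: [748.8, -93.2, 20.4]
ee_rot: [0.001, 0.781, 0.625, 0.001]
wrist_force: [0.2, -0.9, 0.4]
width: 0.401
gripper_force: 0.0
```

Emit:
jog_arm(
  moves=[
    {"linear":[0,0,0],"twist":[0,0,0]},
    {"linear":[0,0,0],"twist":[0,0,0]},
    {"linear":[0,0,0],"twist":[0,0,0]},
    {"linear":[0,0,0],"twist":[0,0,0]},
    {"linear":[0,0,0],"twist":[0,0,0]},
    {"linear":[0,0,0],"twist":[0,0,0]},
    {"linear":[0,0,0],"twist":[0,0,0]},
  ],
  grip=0,
  squeeze=45,
)

```text
clock: 29.25
ee_pos: [748.4, -93.3, 19.0]
ee_rot: [0.0, 0.781, 0.625, 0.0]
wrist_force: [1.5, -0.6, 1.5]
width: 0.08
gripper_force: 45.0
```

Run:
```python
from h import *
s=bot.read_state();print(s["ee_pos"],W2M(s["ee_pos"]));mark(12.5);mark(12.5,"side")
```

```text
[748.40032091 -93.25775908  19.04212848] [ 2.26219123 76.76617878]
side [211.73 176.55] [ 6  2 11] [ 813.5 -178.    12.5] tray at [69.3 28.2]
```

Emit:
jog_arm(
  moves=[
    {"linear":[-0.01,-0.002,-0.001],"twist":[0,0,0]},
    {"linear":[-0.03,-0.006,-0.002],"twist":[0,0,0]},
    {"linear":[-0.05,-0.01,-0.002],"twist":[0,0,0]},
    {"linear":[-0.07,-0.0135,-0.002],"twist":[0,0,0]},
    {"linear":[-0.09,-0.0173,-0.002],"twist":[0,0,0]},
    {"linear":[-0.11,-0.021,-0.002],"twist":[0,0,0]},
    {"linear":[-0.13,-0.025,-0.002],"twist":[0,0,0]},
    {"linear":[-0.1444,-0.0278,-0.002],"twist":[0,0,0]},
  ],
)

```text
clock: 30.15
ee_pos: [676.4, -107.2, 19.0]
ee_rot: [0.001, 0.781, 0.625, 0.001]
wrist_force: [5.2, 1.6, 4.8]
width: 0.079
gripper_force: 45.0
```

Emit:
jog_arm(
  moves=[
    {"linear":[0,0,0],"twist":[0,0,0]},
    {"linear":[0,0,0],"twist":[0,0,0]},
    {"linear":[0,0,0],"twist":[0,0,0]},
  ],
)

```text
clock: 30.45
ee_pos: [675.2, -107.3, 19.0]
ee_rot: [0.0, 0.781, 0.625, -0.0]
wrist_force: [-1.0, -0.1, 9.4]
width: 0.084
gripper_force: 45.0
```

Run:
```python
from h import *
s=bot.read_state();print(s["ee_pos"],W2M(s["ee_pos"]));mark(12.5);mark(12.5,"side")
```

```text
[ 675.23069187 -107.32128259   18.96740013] [-66.07478569  47.07384148]
side [230.  176.5] [ 5  2 10] [ 741.1 -192.1   12.5] tray at [ 1.7 -1.3]
```

Emit:
jog_arm(
  moves=[
    {"linear":[0,0,0],"twist":[0,0,0]},
    {"linear":[0,0,0],"twist":[0,0,0]},
    {"linear":[0,0,0],"twist":[0,0,0]},
    {"linear":[0,0,0.03],"twist":[0,0,0]},
    {"linear":[0,0,0.1],"twist":[0,0,0]},
    {"linear":[0,0,0.19],"twist":[0,0,0]},
    {"linear":[-0.05,0.01,0.28],"twist":[0,0,0]},
    {"linear":[-0.13,0.03,0.33],"twist":[0,0,0]},
  ],
  grip=0.4,
)

```text
clock: 31.35
ee_pos: [612.9, -93.1, 187.0]
ee_rot: [0.003, 0.781, 0.625, 0.002]
wrist_force: [-0.0, -0.0, 0.2]
width: 0.401
gripper_force: 0.0
```

Emit:
jog_arm(
  moves=[
    {"linear":[-0.05,0,0.06],"twist":[0,0,0.09]},
    {"linear":[-0.1,0,0.114],"twist":[0,0,0.18]},
    {"linear":[-0.14,0,0.114],"twist":[0,0,0.27]},
    {"linear":[-0.186,-0.03,0.114],"twist":[0,0,0.36]},
    {"linear":[-0.186,-0.1,0.114],"twist":[0,0,0.45]},
    {"linear":[-0.186,-0.18,0.114],"twist":[0,0,0.54]},
    {"linear":[-0.186,-0.2,0.114],"twist":[0,0,0.63]},
    {"linear":[-0.186,-0.2,0.114],"twist":[0,0,0.72]},
  ],
  grip=0,
)

```text
clock: 32.15
ee_pos: [517.3, -194.1, 240.4]
ee_rot: [0.0, 0.323, 0.946, -0.0]
wrist_force: [0.6, -0.1, -0.3]
width: 0.006
gripper_force: 0.0
```

Run:
```python
from h import *
s=bot.read_state();print(s["ee_pos"],W2M(s["ee_pos"]));mark(12.5);mark(12.5,"side")
t=bot.get_image("top");s=bot.get_image("side")
a=cv2.resize(t[100:190,280:370],None,fx=4.4,fy=4.4,interpolation=cv2.INTER_CUBIC);b=cv2.resize(s[110:200,190:280],None,fx=4.4,fy=4.4,interpolation=cv2.INTER_CUBIC)
cv2.imwrite("pics/ts7.png",np.hstack([a,b])[:,:,::-1])
```

```text
[ 517.3283781  -194.0539044   240.43171304] [-201.24362357  -72.02726533]
top [331.07 137.05] [ 7  7 42] [ 737.9 -188.9   12.5] tray at [-2.1  1.1]
side [230.  176.5] [ 5  2 10] [ 741.1 -192.1   12.5] tray at [ 1.7 -1.3]
```

View pics/ts7.png

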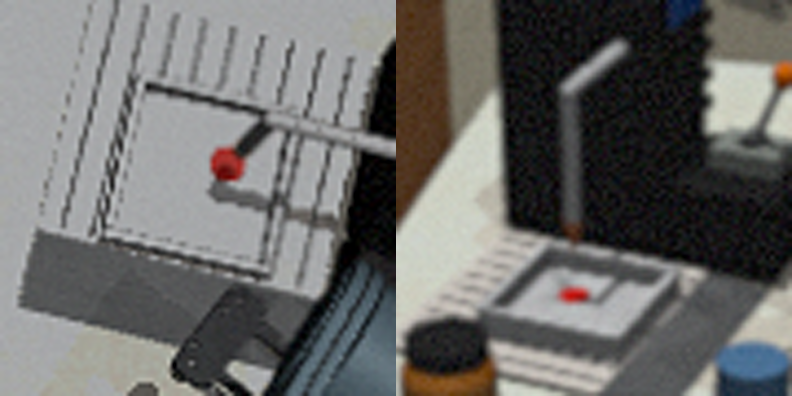

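Mark (228,165 top crop) lies at the spout tip, and in the side crop it is right below it (574,295 vs tip column 573); the tray sits flat and square. Now the lever.

Emit:
jog_arm(
  moves=[
    {"linear":[0,-0.08,0],"twist":[0,0,0.09]},
    {"linear":[0,-0.16,0],"twist":[0,0,0.18]},
    {"linear":[0,-0.23,0],"twist":[0,0,0.27]},
    {"linear":[0,-0.244,0],"twist":[0,0,0.28]},
    {"linear":[0,-0.244,0],"twist":[0,0,0.28]},
    {"linear":[0,-0.244,0],"twist":[0,0,0.28]},
  ],
)

```text
clock: 32.95
ee_pos: [517.8, -312.7, 239.7]
ee_rot: [-0.0, 0.112, 0.994, 0.0]
wrist_force: [0.2, 0.8, 0.8]
width: 0.011
gripper_force: 0.0
```

Emit:
jog_arm(
  moves=[
    {"linear":[0,0,0],"twist":[-0.016,-0.072,0]},
    {"linear":[0,0,0],"twist":[-0.032,-0.144,0]},
    {"linear":[0,0,-0.03],"twist":[-0.0485,-0.217,0]},
    {"linear":[0,0,-0.1],"twist":[-0.0485,-0.217,0]},
    {"linear":[0,0,-0.13],"twist":[-0.0485,-0.217,0]},
    {"linear":[0,0,-0.13],"twist":[-0.0485,-0.217,0]},
    {"linear":[0,0,-0.13],"twist":[-0.0485,-0.217,0]},
  ],
)

```text
clock: 33.65
ee_pos: [518.3, -313.0, 175.5]
ee_rot: [0.173, 0.108, 0.979, -0.019]
wrist_force: [-0.0, -0.2, 0.7]
width: 0.006
gripper_force: 0.0
```

Run:
```python
from h import *
from scipy.spatial.transform import Rotation as R
s=bot.read_state();q=s["ee_rot"];m=R.from_quat([q[1],q[2],q[3],q[0]]).as_matrix();print(s["ee_pos"],W2M(s["ee_pos"]),W2M(m[:2,2]+Q[:2]),m[2,2],W2M(m[:2,1]+Q[:2]))
```

```text
[ 518.3366937  -312.95809338  175.51018374] [-174.3111946  -187.84551574] [0.34287183 0.00043181] -0.9393820974282164 [6.71909128e-04 9.99999526e-01]
```

Emit:
jog_arm(
  moves=[
    {"linear":[0.04,-0.009,0],"twist":[0,0,0]},
    {"linear":[0.07,-0.0157,0],"twist":[0,0,0]},
    {"linear":[0.1,-0.0224,0],"twist":[0,0,0]},
    {"linear":[0.12,-0.0268,0],"twist":[0,0,0]},
    {"linear":[0.14,-0.0313,0],"twist":[0,0,0]},
    {"linear":[0.16,-0.0358,0],"twist":[0,0,0]},
    {"linear":[0.18,-0.0403,0],"twist":[0,0,0]},
    {"linear":[0.2,-0.0447,0],"twist":[0,0,0]},
  ],
)

```text
clock: 34.45
ee_pos: [617.6, -335.9, 173.6]
ee_rot: [0.172, 0.109, 0.979, -0.018]
wrist_force: [-5.1, 1.3, 1.0]
width: 0.006
gripper_force: 3.7
```

Emit:
jog_arm(
  moves=[
    {"linear":[0.008,-0.0018,0],"twist":[0,0,0]},
    {"linear":[0.014,-0.0031,0],"twist":[0,0,0]},
    {"linear":[0.014,-0.0031,0],"twist":[0,0,0]},
  ],
)

```text
clock: 34.75
ee_pos: [618.9, -336.4, 171.5]
ee_rot: [0.166, 0.108, 0.98, -0.017]
wrist_force: [-23.3, 2.3, 5.5]
width: 0.003
gripper_force: 10.5
```

```bash
cat >> h.py <<'E'
def lever():
    P=[]
    for n in("top","side"):
        h=cv2.cvtColor(bot.get_image(n),cv2.COLOR_RGB2HSV);m=(h[...,0]>7)&(h[...,0]<16)&(h[...,1]>190)&(h[...,2]>130)
        m[:,:240]=0;m[:,420:]=0;m[200:]=0
        if n=="top":m[:,:340]=0
        else:m[:,310:]=0;m[150:]=0
        b=blobs(m,3);print(n,[(c,s[2:]) for c,s in b]);P+=[max(b,key=lambda x:x[1][4])[0]] if b else [None]
    if P[0] is not None and P[1] is not None:
        d1,o1=ray("top",*P[0]);d2,o2=ray("side",*P[1]);ab=np.linalg.lstsq(np.stack([d1,-d2],1),o2-o1,rcond=None)[0]
        X=(o1+d1*ab[0]+o2+d2*ab[1])/2;print("lever",W2M(X),X[2])
E
python3 - <<'E'
from h import *
print(W2M(bot.read_state()["ee_pos"]));lever()
E
```

```text
[ -71.06587667 -188.76316466]
top [(array([385.83, 158.58]), array([ 6,  4, 12], dtype=int32))]
side [(array([261.69, 124.  ]), array([ 5,  3, 13], dtype=int32))]
lever [ -49.42235692 -189.86918275] 187.03987198123662
```

Emit:
jog_arm(
  moves=[
    {"linear":[-0.06,0.0134,0],"twist":[0,0,0]},
    {"linear":[-0.14,0.031,0.04],"twist":[0,0,0]},
    {"linear":[-0.22,0.05,0.1],"twist":[0,0,0]},
    {"linear":[-0.3,0.06,0.15],"twist":[0,0,0]},
    {"linear":[-0.38,0.07,0.2],"twist":[0,0,0]},
    {"linear":[-0.4,0.07,0.2],"twist":[0,0,0]},
    {"linear":[-0.4,0.07,0.2],"twist":[0,0,0]},
    {"linear":[-0.4,0.07,0.2],"twist":[0,0,0]},
  ],
)

```text
clock: 35.65
ee_pos: [425.2, -303.2, 274.2]
ee_rot: [0.173, 0.109, 0.979, -0.019]
wrist_force: [-0.1, -0.1, -0.6]
width: 0.005
gripper_force: 0.0
```

Run:
```python
from h import *
lever();mark(12.5);mark(12.5,"side")
t=bot.get_image("top");s=bot.get_image("side")
a=cv2.resize(t[95:215,195:405],None,fx=3.8,fy=3.8,interpolation=cv2.INTER_CUBIC)[:300];b=cv2.resize(s[90:260,190:320],(400,523),interpolation=cv2.INTER_CUBIC)
b=cv2.resize(s[85:270,180:320],(227,300),interpolation=cv2.INTER_CUBIC);a=cv2.resize(t[100:215,195:405],(548,300),interpolation=cv2.INTER_CUBIC)
cv2.imwrite("pics/end.png",np.hstack([a,b])[:,:,::-1])
```

```text
top [(array([385.41, 160.52]), array([ 6,  6, 27], dtype=int32))]
side [(array([261.29, 124.86]), array([4, 3, 7], dtype=int32))]
lever [ -51.81860747 -189.49720247] 183.38237983089886
top [331.12 136.98] [ 7  7 41] [ 738.1 -189.1   12.5] tray at [-1.8  1. ]
side [230.  176.5] [ 5  2 10] [ 741.1 -192.1   12.5] tray at [ 1.7 -1.3]
```

View pics/end.png

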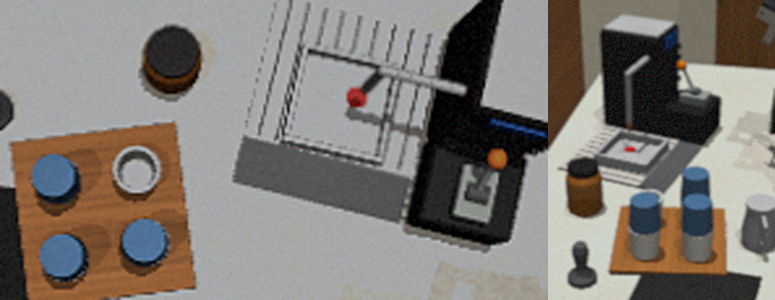

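Run:
```python
from h import *
c,s=np.cos(Q[2]),np.sin(Q[2])
f=lambda x,z:[Q[0]+c*x+s*189,Q[1]+s*x-c*189,z]
for x in(-124,-60,-54,-47):print(x,px("top",f(x,189)),px("side",f(x,189)))
def m(u,v): pass
print("start seen top",(608.5/6-.5+280,398.5/6-.5+115),"side",(442.5/4.5-.5+180,166.5/4.5-.5+90))
```

```text
-124 [381.06643008 180.90705478] [278.45702759 126.45344646]
-60 [385.10984904 161.85250294] [263.78690525 124.00378772]
-54 [385.48294342 160.07438763] [262.42808183 123.77762652]
-47 [385.91689738 158.00185529] [260.84635603 123.51452351]
start seen top (380.9166666666667, 180.91666666666669) side (277.8333333333333, 126.5)
```

Emit:
jog_arm(
  moves=[
    {"linear":[0.06,0,-0.06],"twist":[0,0,0]},
    {"linear":[0.12,-0.01,-0.12],"twist":[0,0,0]},
    {"linear":[0.18,-0.02,-0.18],"twist":[0,0,0]},
    {"linear":[0.24,-0.034,-0.19],"twist":[0,0,0]},
    {"linear":[0.3,-0.048,-0.19],"twist":[0,0,0]},
    {"linear":[0.36,-0.061,-0.19],"twist":[0,0,0]},
    {"linear":[0.385,-0.067,-0.19],"twist":[0,0,0]},
    {"linear":[0.385,-0.067,-0.19],"twist":[0,0,0]},
  ],
)

```text
clock: 36.75
ee_pos: [616.8, -335.6, 177.4]
ee_rot: [0.17, 0.108, 0.979, -0.018]
wrist_force: [-4.2, -0.0, -1.1]
width: 0.006
gripper_force: 2.2
```

Emit:
jog_arm(
  moves=[
    {"linear":[0.01,-0.0022,0],"twist":[0,0,0]},
    {"linear":[0.02,-0.0045,0],"twist":[0,0,0]},
    {"linear":[0.03,-0.0067,0],"twist":[0,0,0]},
    {"linear":[0.03,-0.0067,0],"twist":[0,0,0]},
  ],
)

```text
clock: 37.15
ee_pos: [619.0, -336.3, 175.4]
ee_rot: [0.159, 0.107, 0.981, -0.016]
wrist_force: [-55.9, 8.4, 24.6]
width: 0.006
gripper_force: 23.5
```

Hard stop confirmed: the lever is fully over. Retreat, final check and hand in.

Emit:
jog_arm(
  moves=[
    {"linear":[-0.06,0.0134,0],"twist":[0,0,0]},
    {"linear":[-0.14,0.031,0.04],"twist":[0,0,0]},
    {"linear":[-0.22,0.05,0.1],"twist":[0,0,0]},
    {"linear":[-0.3,0.06,0.15],"twist":[0,0,0]},
    {"linear":[-0.38,0.07,0.2],"twist":[0,0,0]},
    {"linear":[-0.4,0.07,0.2],"twist":[0,0,0]},
    {"linear":[-0.4,0.07,0.2],"twist":[0,0,0]},
    {"linear":[-0.4,0.07,0.2],"twist":[0,0,0]},
  ],
)

```text
clock: 37.95
ee_pos: [432.7, -304.7, 278.6]
ee_rot: [0.172, 0.109, 0.979, -0.018]
wrist_force: [0.0, -0.3, -0.0]
width: 0.003
gripper_force: 0.0
```

Run:
```python
from h import *
lever();mark(12.5);mark(12.5,"side")
h=cv2.cvtColor(bot.get_image("top"),cv2.COLOR_RGB2HSV);b=(h[...,0]>100)&(h[...,0]<118)&(h[...,1]>90);b[:130]=0;b[230:]=0;b[:,:190]=0;b[:,270:]=0
print([(c,s[2:]) for c,s in blobs(b,40)])
print(bot.job_done())
```

```text
top [(array([385.41, 160.41]), array([ 6,  6, 29], dtype=int32))]
side [(array([261.82, 124.73]), array([ 5,  4, 11], dtype=int32))]
lever [ -52.77911939 -189.63063496] 184.19658552840843
top [331.15 137.  ] [ 7  7 41] [ 738.1 -189.2   12.5] tray at [-1.9  0.9]
side [230.  176.5] [ 5  2 10] [ 741.1 -192.1   12.5] tray at [ 1.7 -1.3]
[(array([215.83, 167.99]), array([ 17,  19, 252], dtype=int32)), (array([249.95, 192.51]), array([ 17,  18, 241], dtype=int32)), (array([218.95, 198.11]), array([ 17,  18, 244], dtype=int32))]
the job is handed in; nothing more can be done
None
```

Job handed in at about 38 s with no verdict returned: all three blue cups stand on white cups, the tray's red mark is within about 2 mm of the spout tip by camera, and the lever was then pushed to its stop (about 70 mm of tip travel seen in the images against the stated 77); the tray was knocked once mid-run and slid back into place.

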